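Roll the knurled wheel to set the jig's jaw gap

ROBOT

A 6-joint arm with a two-finger parallel gripper is mounted at the origin on the work surface. World frame = base frame: x ahead of the robot, y to its left, z up, the work surface at z = 0. Lengths are in m, angles in degrees, forces in N, time in s.
With the tool pointing down it reaches from about 0.25 to 0.8 m from the base axis. Payload 3.9 kg.
Tool frame: the origin (TCP) lies midway between the tips of the shut fingers; the grasp point (between the pads) lies 19 mm behind it; z points along the fingers, y is the line along which they close (so a half turn about z gives the same grasp; the last joint's range is limited). The gripper opens to 85 mm and grips with 20 to 120 N. Pads are 22 mm wide; open, the fingers measure 114 mm over their backs; the gripper's body (76 mm by 85 mm) begins 54 mm behind the grasp point. The pads swing forward as they close: fully open they stand 13 mm farther back than shut.
Start: joints at [69.041, 14.897, -7.913, 67.191, 0, 90], TCP at [0.188, 0.49, 0.231] pointing down, gripper open.
Joint ranges: [-159.42, 159.42], [-47.68, 98.78], [-73.54, 78.23], [-108.79, 121.32], [-90, 84.71], [-180, 180]. Speed limits (degrees/s): [147.25, 147.25, 180, 180, 180, 180].

INTERFACE

Orientations are given as [roll, pitch, yaw] about the fixed x, y, z axes, in that order (R = Rz(yaw) Ry(pitch) Rx(roll)).
In Python, from plant import readout, optics, bot, cut_out gives the robot as it stands.
- The arm moves only by the tool jog_arm, never from a script. Its argument "commands" is one flat list of numbers, 5 for each row, row after row: the opening, from 0 (shut) to 1 (fully open), then the shift along the tool's x, y, z in cm, then the turn about the tool's z in degrees. In form: [fingers, tx, ty, tz, spin, fingers, tx, ty, tz, spin, ...]. A call has 1 to 20 rows; each row is the pose to reach, as a shift and turn from the pose commanded when the call began, along the tool's axes at that moment; what a row does not reach only later rows make up. A row lasts 1/12 s, in which the tool goes at most 41.7 mm and 7.16 degrees, less where a joint would pass 70% of its speed; a pose out of reach is approached as far as the arm can. A call with a gripper value outside its range is refused whole. The fingers move at their own pace and stop on an object; "force" is the grip in N (left out, the last holds). Time passes only in rows, so rows that repeat a pose let the fingers close. It gives the time, the measured TCP pose, the force, the opening and the grip force at its end, in the units of the state.
- readout.observe(): the state, without advancing time (a new reading comes with each control period).
- optics.capture(name): name is "side" or "top"; returns a dict with "frame" (400x640x3 uint8, red, green, blue), "z_map" (400x640 float32, m along the optical axis (not along the pixel's ray), 0 where there is no reading), "intrinsics" (3x3 intrinsics, pixels), "cam_to_world" (4x4, takes a point from camera to world coordinates). Camera axes: x right, y down, z forward; pixel columns grow to the right and rows downward; lengths in m; the calibration is good to about 2 mm. A picture is of the moment at which its call begins.
- bot.sign_off(): hands the job in; it is judged then, once.
Trained networks look in a picture, given as the dict that the camera call returned (one of the last four; its "shot" number tells which), for a name from the list of things; names that differ only in an ending like _2 or _b are one class to them, and where a whole thing is asked for, a point or a joint stands for the part that bears it (a point fixed in the world has none). Each returns a list of dicts, best first, with "p" (0 to 1); they miss things now and then, are a little off and sometimes report something else, mostly with a low value. They report only what shows in the picture. A call takes as long as a camera call.
- cut_out(picture, query): "mask" (400x640 bool, what is visible of it) and "point" ([column, row] in pixels, amid what is visible of it).
The state is a dict: "time_s": time; "joint_pos": joint angles; "joint_velocities": joint speeds; "tau": joint torques, N m; "tcp_pos": TCP position; "ee_rot": TCP orientation; "force": force on the tool from outside, world axes, zero at the start; "torque": the same for the moment, N m; "width": finger opening in m; "finger_force": force on a finger pad.
Only numpy, scipy, OpenCV 4.12 (cv2) and the standard library are available. Lean on these libraries where they do the work, as an engineer would, in place of code of your own. Each camera call takes 0.05 s, during which the arm holds its last target. There are 200 camera calls.

TASK

On the model-maker's setting jig, roll the knurled wheel under a fingertip until the gap between the jaws has closed to the gauge mark, that is, until the steel pointer on the sliding jaw stands within the width of the notch in the gauge clip. Move the jaw by the wheel only, never touching the jaw itself, leave the hub in the gap and the other things on the bench undisturbed, and take the hand away when the pointer is set.

Things in the scene. Friction and masses are not known exactly. Their poses are not given: they have to be found in the camera images.
- jig: wooden setting jig fixed to the bench: base 160 (x) x 380 (y) x 18 mm; origin at the centre of its underside, z up, y along its length. Fixed notched jaw at y = -150 mm, 73 mm tall. Wheel housing: dark steel box, x -24..+50, y +70..+150 mm, top 70 mm above the bench, with a slot from which the wheel's crown stands out 12 mm. A gauge rail, 16 mm tall, runs on the base at x = +74 mm.
- knurled_wheel: knurled steel wheel, radius 28 mm, 18 mm wide; origin on its level axle (along the jig's x), 54 mm above the bench at rest; its frame turns about x. 1 rad (28 mm of crown) moves the jaw 10 mm, the same way as the crown goes: towards the jig's -y closes the gap. Turns both ways, drag about 1 N at the rim, stays where left.
- wheel_crown (a point): top of the wheel's rim at rest, jig (0, +110 mm), 82 mm above the bench; fixed to the jig. Roll by pressing a fingertip here and stroking along the jig's y, stroke after stroke, lifting off to go back. Rim and axle are rigid; a push of 3 to 8 N grips well without slip.
- sliding_jaw: notched wooden jaw 90 (x) x 30 (y) x 53 mm, top 73 mm above the bench, between fixed jaw and housing; geared to the wheel, slides along the jig's y on two rods, 60 mm travel. A steel rack bar 8 mm square runs from it into the housing at jig x = +35 mm, its top 54 mm above the bench. Origin: centre of its underside, 20 mm above the bench; axes as the jig's. Not to be touched.
- pointer_tip (a point): end of the steel pointer, a bar 3 mm wide and 22 mm long that sticks out from the sliding jaw's +x side towards the gauge rail, 49 mm above the bench; at mid-width of the pointer; moves with the jaw
- gauge_clip: dark steel clip fixed on the gauge rail, 16 (x) x 25 (y) x 22 mm, top 50 mm above the bench, with a notch 6 mm wide (y) and 11 mm deep in its top, running along x; origin: centre of its underside; axes as the jig's. Always on the closing (-y) side of the pointer at the start. It does not move.
- notch (a point): middle of the notch's width, at its mouth on the side facing the pointer tip, 49 mm above the bench; axes as the jig's. The pointer is set when pointer_tip and notch have the same y along the jig, within 3 mm (half the notch's width)
- hub: brass hub, 24 mm dia, 22 mm tall, standing on the jig's base in the gap between the jaws; not to be disturbed
- jar: amber glass jar, 48 mm dia, 65 mm tall, on the bench at the far side of the jig; not to be disturbed
- axle_set: model axle with two 52 mm rubber-tyred wheels on a little wooden stand, 116 mm long, on the bench at the far side of the jig; not to be disturbed
- bowl: steel bowl, 100 mm across, 36 mm tall, on the bench on the robot's side of the jig; not to be disturbed
- driver: screwdriver, 150 mm long, lying on the bench past the wheel end of the jig; not to be disturbed
- engine: model engine block, 45 x 90 x 50 mm, on the bench past the fixed-jaw end of the jig; not to be disturbed

How it is judged:
By the outcome, as a careful person would: the job done as asked, in the order asked, and still so for the second after the job is handed in, with the robot touching nothing.
It also fails if it takes over 54 s, if anything falls off the work surface, if the arm or the gripper's body presses on something with over 40 N, if the wrist force passes 120 N, or if a joint passes its speed limit or range.

## Working session

There is one attempt and no reset: what is moved stays moved. The work goes in short steps, Python scripts to look and compute and a tool call to move; the robot and the scene stay as the last step left them, time stands still between calls to the robot, and variables do not carry over. Pictures are saved under pics/ and viewed, at most 10 in all, crops included, and the job is handed in when it is done.

Besides the shell and the picture viewer there is one more tool, called as a command line: name --argument value ..., lists and objects as JSON in quotes. jog_arm: Moves the arm, as the interface text tells. Its arguments: {"type":"object","properties":{"commands":{"type":"array"},"force":{"type":"number"}},"required":["commands"]}

```bash
mkdir -p pics
cat > h.py <<'E'
import numpy as np,cv2
from plant import readout,optics,bot,cut_out
def pts(c):
    z=c['z_map'];K=c['intrinsics'];v,u=np.indices(z.shape)
    P=np.stack([(u-K[0,2])/K[0,0]*z,(v-K[1,2])/K[1,1]*z,z],-1)
    T=c['cam_to_world'];return P@T[:3,:3].T+T[:3,3]
def save(c,n):cv2.imwrite('pics/'+n,c['frame'][:,:,::-1])
E
python3 - <<'E'
from h import *
np.set_printoptions(precision=4,suppress=True)
s=readout.observe();print(s)
for n in('top','side'):
    c=optics.capture(n);save(c,n+'0.png');P=pts(c);print(n,c['cam_to_world'])
    for q in('jig','knurled_wheel','sliding_jaw','gauge_clip','pointer_tip','notch','wheel_crown'):
        try:
            for r in cut_out(c,q)[:2]:
                m=r['mask']&(c['z_map']>0);print(q,round(r['p'],2),r['point'],m.sum(),np.median(P[m],0),P[m].min(0),P[m].max(0))
        except Exception as e:print(q,e)
E
```

```text
{'time_s': 0.0, 'joint_pos': array([69.0414, 14.9367, -7.9875, 67.1916,  0.002 , 90.0001]), 'joint_velocities': array([-0.0041,  0.0371, -0.0813, -0.0347,  0.0647,  0.0711]), 'tau': array([  0.0007, -40.5675,  25.3923,   0.0189,  -0.    ,   0.    ]), 'tcp_pos': array([0.1875, 0.4896, 0.2304]), 'ee_rot': array([-179.8842,   -0.002 ,  159.0413]), 'force': array([ 0.0521, -0.0638,  1.0605]), 'torque': array([ 0.04  , -0.0173,  0.0372]), 'finger_force': 0.0, 'width': 0.08537192512514671}
top [[ 0.0117 -0.9971  0.0749  0.5179]
 [-0.9999 -0.0109  0.0113 -0.0109]
 [-0.0105 -0.075  -0.9971  1.0904]
 [ 0.      0.      0.      1.    ]]
jig 0.47 [319.7, 219.9] 10035 [0.5323 0.0027 0.0196] [ 0.3885 -0.2029 -0.0041] [0.6788 0.2047 0.0854]
knurled_wheel 0.64 [280.1, 238.9] 158 [0.4916 0.099  0.079 ] [0.4751 0.0753 0.0618] [0.5055 0.1259 0.0854]
knurled_wheel 0.53 [420.9, 177.5] 776 [ 0.6305 -0.2493  0.034 ] [ 0.5934 -0.3052 -0.004 ] [ 0.6737 -0.2034  0.0538]
sliding_jaw 0.91 [329.0, 213.5] 645 [ 0.5467 -0.0127  0.071 ] [ 0.4975 -0.0496  0.0138] [0.5867 0.0774 0.0788]
gauge_clip 0.38 [333.1, 180.6]
[... 496 characters left out ...]
78 0.2733 0.0311]
side [[ 0.7085 -0.441   0.5509  0.0746]
 [-0.7057 -0.4523  0.5454 -0.4963]
 [ 0.0086 -0.7752 -0.6317  0.6609]
 [ 0.      0.      0.      1.    ]]
jig 0.89 [312.5, 227.8] 7924 [ 0.5208 -0.0294  0.0188] [ 0.3864 -0.208  -0.0043] [0.6771 0.1993 0.0831]
sliding_jaw 0.86 [308.2, 218.0] 787 [ 0.5436 -0.0264  0.0551] [ 0.4954 -0.0531 -0.0043] [0.6479 0.0761 0.0754]
pointer_tip 0.84 [312.8, 216.9] 824 [ 0.5434 -0.0263  0.0544] [ 0.4954 -0.0531 -0.0014] [0.6479 0.1166 0.0754]
notch 0.32 [265.2, 201.0] 147 [0.491  0.0907 0.0763] [0.4762 0.0716 0.0594] [0.5119 0.1136 0.0831]
wheel_crown 0.67 [310.5, 226.9] 7899 [ 0.5212 -0.0304  0.0188] [ 0.3872 -0.208  -0.0005] [0.6806 0.1788 0.0831]
```

Run:
```python
import cv2,numpy as np
a=cv2.imread('pics/top0.png')[130:310,210:450];b=cv2.imread('pics/side0.png')[120:330,200:440]
cv2.imwrite('pics/a.png',cv2.resize(a,None,fx=3.3,fy=3.3,interpolation=cv2.INTER_CUBIC))
cv2.imwrite('pics/b.png',cv2.resize(b,None,fx=2.8,fy=2.8,interpolation=cv2.INTER_CUBIC))
```

```text
(no output)
```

View pics/a.png

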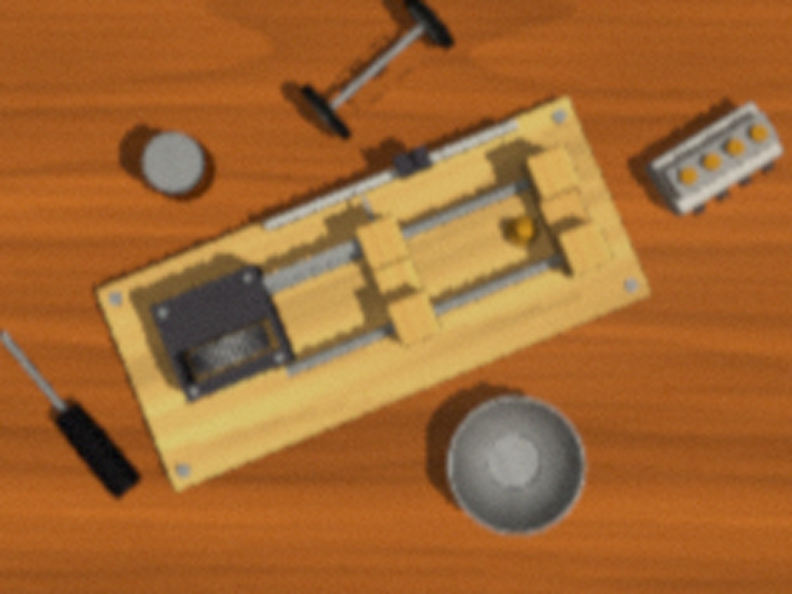

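View pics/b.png

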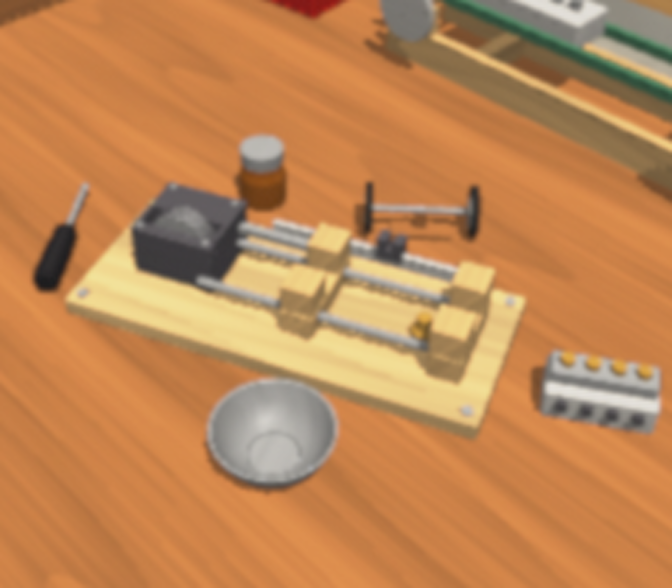

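```bash
cat >> h.py <<'E'
def jigpose(c):
    P=pts(c);r=max(cut_out(c,'jig'),key=lambda r:r['p'])
    m=r['mask']&(abs(P[...,2]-.018)<.006)
    (cx,cy),(w,h),a=cv2.minAreaRect((P[m][:,:2]*1000).astype(np.float32))
    if w>h:a-=90
    return cx/1e3,cy/1e3,a,(w,h)
def rect(c,J,z,x0,x1,y0,y1,s=.0005):
    """image of the jig-frame plane at height z; column = jig y, row = jig x (m), s m per px"""
    y,x=np.meshgrid(np.arange(y0,y1,s),np.arange(x0,x1,s))
    a=np.radians(J[2]);X=J[0]+np.cos(a)*x-np.sin(a)*y;Y=J[1]+np.sin(a)*x+np.cos(a)*y
    W=np.stack([X,Y,np.full_like(X,z)],-1);T=c['cam_to_world'];Q=(W-T[:3,3])@T[:3,:3]@c['intrinsics'].T
    uv=(Q[...,:2]/Q[...,2:]).astype(np.float32)
    return cv2.remap(c['frame'].astype(np.float32),uv[...,0],uv[...,1],cv2.INTER_CUBIC)
E
python3 - <<'E'
from h import *
np.set_printoptions(precision=4,suppress=True)
t=[optics.capture('top') for _ in range(4)];Js=[jigpose(c) for c in t]
for j in Js:print(j)
J=tuple(np.median([j[:3] for j in Js],0));print(J);np.save('J.npy',J)
P=pts(t[0]);a=np.radians(J[2]);R=np.array([[np.cos(a),-np.sin(a)],[np.sin(a),np.cos(a)]])
L=(P[...,:2]-J[:2])@R
for n,x,y,z in(('jawtop',(-.06,.06),(-.1,.06),.067),('fixed',(-.06,.06),(-.18,-.12),.067),('housing',(-.06,.06),(.06,.17),.064),('crown',(-.01,.01),(.07,.15),.074),('clip',(.06,.09),(-.1,.1),.044)):
    m=(L[...,0]>x[0])&(L[...,0]<x[1])&(L[...,1]>y[0])&(L[...,1]<y[1])&(P[...,2]>z);q=L[m];print(n,m.sum(),q.mean(0),np.percentile(q,2,0),np.percentile(q,98,0),np.percentile(P[m][:,2],[50,95]))
im=[]
s=[optics.capture('side') for _ in range(4)]
for C in(t,s):
    im.append(np.mean([rect(c,J,.049,.03,.095,-.09,.05,.0005) for c in C],0))
im=np.vstack(im).clip(0,255).astype(np.uint8)[:,:,::-1]
im=cv2.resize(im,None,fx=2.8,fy=2.2);cv2.imwrite('pics/r.png',im);print(im.shape)
E
```

```text
(0.5338248901367187, 0.0004277496337890625, 23.06395721435547, (159.96966552734375, 380.5655212402344))
(0.533888427734375, 0.0002728271484375, 23.04678726196289, (159.9632110595703, 380.7738342285156))
(0.534072509765625, -4.2694091796875e-05, 23.114425659179688, (160.1910400390625, 380.57958984375))
(0.5337767333984375, 0.000250335693359375, 23.002883911132812, (160.06265258789062, 379.5406188964844))
(np.float64(0.5338566589355469), np.float64(0.0002615814208984375), np.float64(23.05537223815918))
jawtop 1365 [-0.0143 -0.0081] [-0.0401 -0.0323] [ 0.0397 -0.004 ] [1.0904 1.0904]
fixed 358 [-0.0001 -0.1496] [-0.0436 -0.1643] [ 0.0434 -0.1353] [0.0733 0.0764]
housing 978 [0.0147 0.1096] [-0.0225  0.0709] [0.0486 0.1485] [0.071  0.0813]
crown 140 [-0.      0.1092] [-0.0086  0.0884] [0.0086 0.1296] [0.0802 0.0845]
clip 61 [ 0.0752 -0.0603] [ 0.0648 -0.0742] [ 0.0835 -0.0203] [0.0502 0.0529]
(572, 784, 3)
```

View pics/r.png

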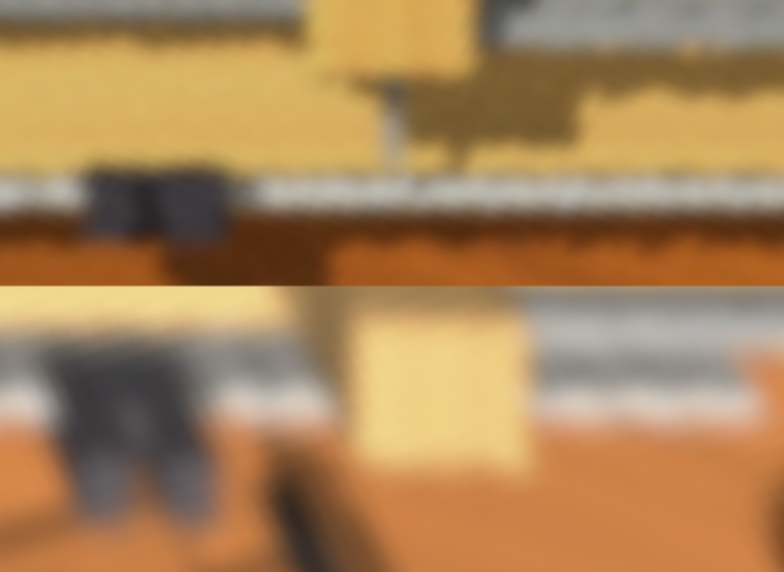

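The rectified top view shows the pointer at column 395 (jig y ≈ -19.5 mm) and the notch at about column 153 (jig y ≈ -62.5 mm). The jaw therefore has about 43 mm to close, which is about 120 mm of crown. The side view only half shows the clip. Next I go above the crown with tool x along jig y.

jog_arm --commands '[0,-42.2,-25.4,0,46,0,-42.2,-25.4,0,46,0,-42.2,-25.4,0,46,0,-42.2,-25.4,0,46,0,-42.2,-25.4,0,46,0,-42.2,-25.4,0,46,0,-42.2,-25.4,0,46,0,-42.2,-25.4,0,46,0,-42.2,-25.4,0,46,0,-42.2,-25.4,0,46,0,-42.2,-25.4,0,46,0,-42.2,-25.4,0,46,0,-42.2,-25.4,0,46,0,-42.2,-25.4,10,46,0,-42.2,-25.4,10,46,0,-42.2,-25.4,10,46,0,-42.2,-25.4,10,46,0,-42.2,-25.4,10,46]'

```text
time_s: 2.9
tcp_pos: [0.4901, 0.1022, 0.1308]
ee_rot: [-179.9, -0.0, 113.1]
force: [-0.0, 0.2, 1.2]
width: 0.0003
finger_force: 0.0
```

jog_arm --commands '[0,0.8,0,3.0,0,0,0.8,0,4.4,0,0,0.8,0,4.6,0,0,0.8,0,4.6,0,0,0.8,0,4.6,0]'

```text
time_s: 3.32
tcp_pos: [0.4896, 0.11, 0.0872]
ee_rot: [179.8, 0.0, 113.1]
force: [-0.1, -0.0, -0.0]
width: -0.0004
finger_force: 0.0
```

jog_arm --commands '[0,0,0,0.1,0,0,0,0,0.2,0,0,0,0,0.3,0,0,0,0,0.3,0,0,0,0,0.3,0]'

```text
time_s: 3.73
tcp_pos: [0.4879, 0.1094, 0.0825]
ee_rot: [180.0, 0.0, 113.0]
force: [-0.4, 0.5, -0.4]
width: -0.0004
finger_force: 0.0
```

jog_arm --commands '[0,0,0,0.1,0,0,0,0,0.1,0,0,0,0,0.1,0]'

```text
time_s: 3.98
tcp_pos: [0.4881, 0.1095, 0.0817]
ee_rot: [180.0, 0.0, 113.0]
force: [0.6, -0.5, 3.4]
width: -0.0002
finger_force: 2.0
```

jog_arm --commands '[0,0,0,0.1,0,0,0,0,0.1,0,0,0,0,0.1,0]'

```text
time_s: 4.23
tcp_pos: [0.4882, 0.1096, 0.0815]
ee_rot: [179.9, 0.0, 113.0]
force: [-3.4, -0.4, 11.0]
width: -0.0001
finger_force: 5.3
```

jog_arm --commands '[0,0,0,-0.06,0,0,-0.3,0,-0.06,0,0,-0.6,0,-0.06,0,0,-0.9,0,-0.06,0,0,-1.2,0,-0.06,0,0,-1.5,0,-0.06,0,0,-1.7,0,-0.06,0,0,-1.7,0,-0.06,0]'

```text
time_s: 4.9
tcp_pos: [0.4949, 0.0936, 0.0819]
ee_rot: [179.9, 0.0, 113.0]
force: [-1.9, -1.8, 10.0]
width: -0.0001
finger_force: 4.7
```

```bash
cat >> h.py <<'E'
def look(n):
    J=np.load('J.npy');t=[optics.capture('top') for _ in range(2)]
    im=np.mean([rect(c,J,.049,.03,.095,-.09,.05) for c in t],0)
    P=pts(t[0]);a=np.radians(J[2]);R=np.array([[np.cos(a),-np.sin(a)],[np.sin(a),np.cos(a)]]);L=(P[...,:2]-J[:2])@R
    m=(abs(L[...,0]-.0)<.045)&(L[...,1]>-.1)&(L[...,1]<.05)&(P[...,2]>.068)&(P[...,2]<.082)
    q=L[m];print('jaw y',m.sum(),np.percentile(q[:,1],[2,50,98]))
    cv2.imwrite('pics/'+n,cv2.resize(im.clip(0,255).astype(np.uint8)[:,:,::-1],None,fx=2.8,fy=2.8))
E
python3 -c "
from h import *
look('l1.png');s=readout.observe();print(s['force'],s['tcp_pos'],s['time_s'])"
```

```text
jaw y 354 [-0.04034066 -0.02600435 -0.01165241]
[-1.97290633 -1.07968921  9.28388906] [0.49486389 0.09360881 0.08185392] 5.0
```

View pics/l1.png

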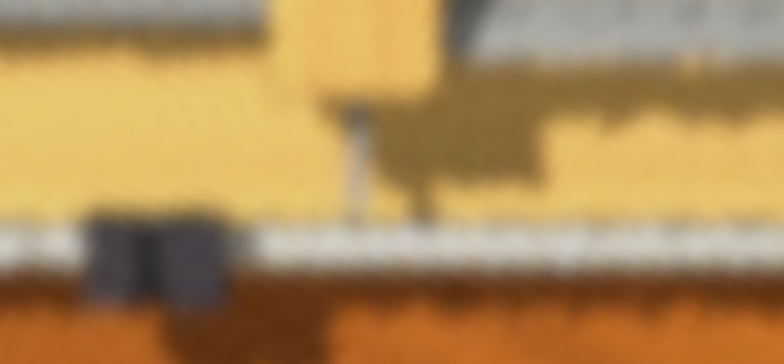

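jog_arm --commands '[0,0,0,-0.8,0,0,0,0,-0.8,0,0,0.9,0,-0.8,0,0,1.7,0,-0.8,0,0,1.7,0,-0.8,0,0,1.7,0,-0.4,0,0,1.7,0,-0.2,0,0,1.7,0,-0.03,0,0,1.7,0,-0.03,0,0,1.7,0,-0.03,0,0,1.4,0,-0.03,0,0,1.1,0,-0.03,0,0,0.8,0,-0.03,0,0,0.5,0,-0.03,0,0,0.2,0,-0.03,0,0,0,0,-0.03,0,0,0,0,-0.03,0,0,0,0,-0.03,0]'

```text
time_s: 6.5
tcp_pos: [0.4945, 0.0933, 0.0819]
ee_rot: [180.0, 0.0, 113.0]
force: [-1.8, -0.5, 9.2]
width: 0.0001
finger_force: 4.2
```

```bash
python3 -c "
from h import *
look('l2.png')"
```

```text
jaw y 355 [-0.0464911  -0.03231946 -0.01795424]
```

jog_arm --commands '[0,0,0,-0.8,0,0,0,0,-0.8,0,0,0.9,0,-0.8,0,0,1.7,0,-0.8,0,0,1.7,0,-0.8,0,0,1.7,0,-0.4,0,0,1.7,0,-0.2,0,0,1.7,0,-0.03,0,0,1.7,0,-0.03,0,0,1.7,0,-0.03,0,0,1.4,0,-0.03,0,0,1.1,0,-0.03,0,0,0.8,0,-0.03,0,0,0.5,0,-0.03,0,0,0.2,0,-0.03,0,0,0,0,-0.03,0,0,0,0,-0.03,0,0,0,0,-0.03,0]'

```text
time_s: 8.1
tcp_pos: [0.4946, 0.0932, 0.0819]
ee_rot: [-180.0, 0.0, 113.0]
force: [-1.1, -1.3, 6.7]
width: 0.0003
finger_force: 3.3
```

jog_arm --commands '[0,0,0,-0.8,0,0,0,0,-0.8,0,0,0.9,0,-0.8,0,0,1.7,0,-0.8,0,0,1.7,0,-0.8,0,0,1.7,0,-0.4,0,0,1.7,0,-0.2,0,0,1.7,0,0,0,0,1.7,0,0,0,0,1.7,0,0,0,0,1.4,0,0,0,0,1.1,0,0,0,0,0.8,0,0,0,0,0.5,0,0,0,0,0.2,0,0,0,0,0,0,0,0,0,0,0,0,0,0,0,0,0,0]'

```text
time_s: 9.6
tcp_pos: [0.4946, 0.0932, 0.0819]
ee_rot: [-180.0, 0.0, 113.0]
force: [-2.4, -1.2, 6.3]
width: 0.0002
finger_force: 3.3
```

jog_arm --commands '[0,0,0,-0.8,0,0,0,0,-0.8,0,0,0.9,0,-0.8,0,0,1.7,0,-0.8,0,0,1.7,0,-0.8,0,0,1.7,0,-0.4,0,0,1.7,0,-0.2,0,0,1.7,0,0,0,0,1.7,0,0,0,0,1.7,0,0,0,0,1.4,0,0,0,0,1.1,0,0,0,0,0.8,0,0,0,0,0.5,0,0,0,0,0.2,0,0,0,0,0,0,0,0,0,0,0,0,0,0,0,0,0,0]'

```text
time_s: 11.1
tcp_pos: [0.4946, 0.0932, 0.0819]
ee_rot: [-180.0, 0.0, 113.0]
force: [-2.4, -1.4, 6.5]
width: -0.0001
finger_force: 3.3
```

```bash
python3 -c "
from h import *
look('l3.png')"
```

```text
jaw y 357 [-0.06575251 -0.05135806 -0.03703874]
```

View pics/l3.png

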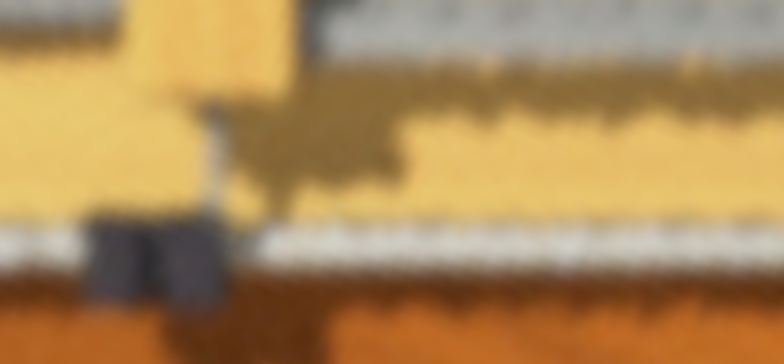

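jog_arm --commands '[0,0,0,-0.8,0,0,0,0,-0.8,0,0,0.9,0,-0.8,0,0,1.7,0,-0.8,0,0,1.7,0,-0.8,0,0,1.7,0,-0.4,0,0,1.7,0,-0.2,0,0,1.7,0,0,0,0,1.7,0,0,0,0,1.7,0,0,0,0,1.4,0,0,0,0,1.1,0,0,0,0,0.8,0,0,0,0,0.5,0,0,0,0,0.2,0,0,0,0,0,0,0,0,0,0,0,0,0,0,0,0,0,0]'

```text
time_s: 12.7
tcp_pos: [0.4945, 0.0933, 0.0819]
ee_rot: [-180.0, 0.0, 113.0]
force: [-1.7, -1.2, 6.3]
width: -0.0003
finger_force: 3.3
```

jog_arm --commands '[0,0,0,-0.8,0,0,0,0,-0.8,0,0,0.9,0,-0.8,0,0,1.5,0,-0.8,0,0,1.5,0,-0.8,0,0,1.5,0,-0.4,0,0,1.5,0,-0.2,0,0,1.5,0,0,0,0,1.5,0,0,0,0,1.5,0,0,0,0,1.2,0,0,0,0,0.9,0,0,0,0,0.6,0,0,0,0,0.4,0,0,0,0,0.3,0,0,0,0,0.3,0,0,0,0,0.3,0,0,0]'

```text
time_s: 14.12
tcp_pos: [0.4932, 0.0963, 0.0819]
ee_rot: [-180.0, 0.0, 113.0]
force: [-1.5, -0.9, 6.6]
width: 0.0002
finger_force: 3.2
```

```bash
python3 -c "
from h import *
look('l4.png')"
```

```text
jaw y 355 [-0.07651406 -0.06227428 -0.0477437 ]
```

View pics/l4.png

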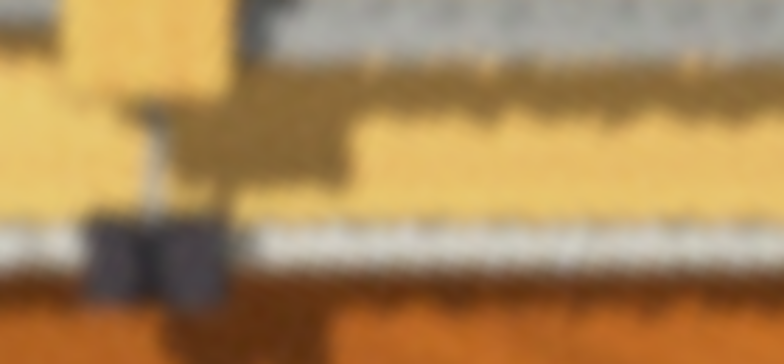

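The pointer stands at column 155. The notch is at about 152–156, with the clip spanning 86–226, so the error is under 1 mm. I lift straight off and check.

jog_arm --commands '[0,0,0,-1,0,0,0,0,-3,0,0,0,0,-7,0,0,0,0,-11,0,0,0,0,-15,0,0,0,0,-15,0,0,0,0,-15,0,0,0,0,-15,0]'

```text
time_s: 14.88
tcp_pos: [0.4931, 0.0964, 0.231]
ee_rot: [-180.0, -0.0, 113.0]
force: [-1.1, 0.4, -0.8]
width: -0.0001
finger_force: 0.0
```

```bash
python3 -c "
from h import *
look('l5.png');c=optics.capture('top');cv2.imwrite('pics/f.png',cv2.resize(c['frame'][130:310,210:450,::-1],None,fx=3.3,fy=3.3))"
```

```text
jaw y 356 [-0.07652905 -0.06220023 -0.04776417]
```

View pics/f.png

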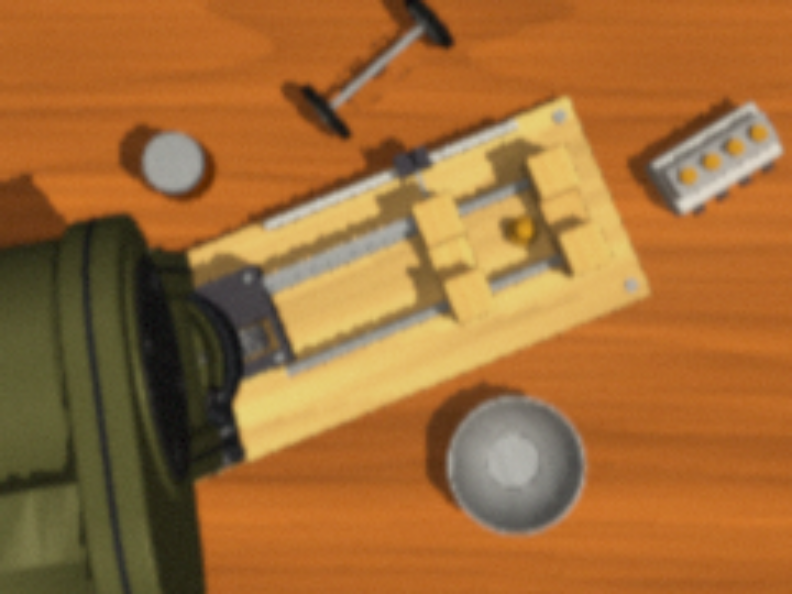

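The jaw stayed at -62.2 mm with the hand clear. The hub (crop 523,230), jar, axle set, bowl and engine are where they were; the arm hides the driver.

```bash
python3 -c "
from plant import bot
print(bot.sign_off())"
```

```text
the job is handed in; nothing more can be done
None
```

The pointer is set in the gauge notch to within about 1 mm by camera measurement, the jaw was moved only by rolling the wheel, the hand is clear, and the job is handed in at about 15 s; the driver was hidden by the arm in the last picture, so it is the one thing I could not see undisturbed.

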